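# Refit the push knob of a bench centrifuge and hold it in

## Robot

A 6-joint arm with a two-finger parallel gripper is mounted at the origin on the work surface. World frame = base frame: x ahead of the robot, y to its left, z up, the work surface at z = 0. Lengths are in m, angles in rad, forces in N, time in s.
With the tool pointing down it reaches from about 0.425 to 0.95 m from the base axis. Payload 3.5 kg.
Tool frame: the origin (TCP) lies at the very end of the fingers, on their centre line; the grasp point (between the pads) lies 19 mm behind it; z points along the fingers, y is the direction in which the jaws open and shut (so a half turn about z gives the same grasp; the last joint's range is limited). The gripper opens to 85 mm and grips with 20 to 120 N. Pads are 22 mm wide; open, the fingers measure 114 mm over their backs; the gripper's body (76 mm by 85 mm) begins 54 mm behind the grasp point. The pads swing forward as they close: fully open they stand 13 mm farther back than shut.
Start: joints at [-1.375, 0.286, 1.577, -0, 1.279, -0.15], TCP at [0.229, -0.635, 0.231] pointing down, gripper open.
Joint ranges: [-2.77, 2.77], [-0.9, 2.22], [0.21, 2.48], [-1.53, 4.67], [0.24, 2.81], [-2.84, 2.84]. Speed limits (rad/s): [2.79, 2.79, 3.14, 3.14, 3.14, 3.14].

## Interface

Orientations are given as a unit quaternion [x, y, z, w].
In Python, from plant import ctrl, eyes, ticket gives the robot as it stands.
- The arm moves only by the tool send_rows, never from a script. Its arguments are lists of equal length, an entry for each row: "translation": the shift along the tool's x, y, z in units of 30 mm (1.0 is 30 mm), a list of three; "rotation": the turn, a rotation vector about the tool's x, y, z in units of 5 degrees (1.0 is 5 degrees), a list of three; "grip": the finger opening in mm, from 0 to 85.4. A call has 1 to 5 rows; each row shifts and turns the commanded pose from where the row before left it, along the tool's axes as they then stand; what a row does not reach is not made up. A row lasts 1/8 s, in which the tool goes at most 62.5 mm and 10.7 degrees, less where a joint would pass 70% of its speed; a pose out of reach is approached as far as the arm can. A call is refused whole if a number of a shift passes 1 or a number of a turn 1, either way. A call with a gripper value outside its range is refused whole. The fingers move at their own pace and stop on an object; "squeeze" is the grip in N (left out, the last holds). Time passes only in rows, so rows that do not move let the fingers close. It gives the time, the measured TCP pose, the force and the opening at its end, in the units of the state.
- ctrl.get_state(): the state, without advancing time (a new reading comes with each control period).
- eyes.read_camera(name): name is "side" or "top"; returns a dict with "image" (420x560x3 uint8, blue, green, red), "mtx" (3x3 intrinsics, pixels), "xyz" and "orientation" of the camera in the world. Camera axes: x right, y down, z forward; pixel columns grow to the right and rows downward; lengths in m; the calibration is good to about 2 mm. A picture is of the moment at which its call begins. There is no depth.
- ticket.sign_off(): hands the job in, once; it reports no verdict.
The state is a dict: "time": time; "qpos": joint angles; "dq": joint speeds; "joint_efforts": joint torques, N m; "eef_pos": TCP position; "tcp_rot": TCP orientation; "contact_force": force on the tool from outside, world axes, zero at the start; "wrist_torque": the same for the moment, N m; "opening": opening from 0.0 (shut) to 1.0 (fully open).
Only numpy, scipy, OpenCV 4.12 (cv2) and the standard library are available. Lean on these libraries where they do the work, as an engineer would, in place of code of your own. Each camera call takes 0.05 s, during which the arm holds its last target. There are 200 camera calls.

## Task

The control knob of the small centrifuge has come off its D-shaped shaft and stands on the table: pick it up, turn it so that the flat in its bore matches the flat of the shaft, and push it fully home on the shaft without ramming it. Then press knob and shaft in against the spring, well down towards the stop, and finish while still holding the knob pressed in, because the quick spin runs only as long as it is held. Leave the bottles and the carton where they are.

Things in the scene. Friction and masses are not known exactly. Their poses are not given: they have to be found in the camera images.
- knob_centre (a point): The loose control knob, standing bore down: black fluted cylinder, 36 mm in diameter, 30 mm high, about 45 g, with a silver disc on top and a red pointer line from the middle of the top to the rim and down the side. The point is its centre, 15 mm above its underside; z points up out of its top, x along the pointer line. Its sides can be gripped at any yaw.
- knob_bore_end (a point): Closed end of the blind D-shaped bore in the middle of the knob's underside, on its axis 15 mm above the underside (axes as knob_centre). The bore is 15 mm deep, 13 mm in diameter, with its flat 2.5 mm from the axis on the +x side, under the pointer line. On the shaft it has about 0.5 mm of play all round and 10 degrees either way in rotation.
- knob_pointer (a point): The rim end of the knob's red pointer line: 18 mm from the knob's axis on the side of the flat (+x of knob_centre), level with its top, 15 mm above knob_centre. On the fitted knob it lies on the same side as the flat of the shaft.
- shaft_tip (a point): Centre of the free end of the control shaft: a brass D-shaft standing straight up from the dark deck, 12 mm in diameter, 22 mm high when out, end chamfered over 1.5 mm. z up, x towards its flat, 2 mm from the axis; a red paint line runs from the end's middle down the flat. It may stand at any angle and turns stiffly (0.06 N m). With the knob fully home this point meets knob_bore_end.
- push_shaft (a joint): How far the shaft is pressed straight down, m: 0 = out, 0.005 = at its stop. Spring: about 4 N to start, 8 N at the stop; it comes back out when let go. With the knob fully home its underside is 7 mm above the deck, or 2 mm when pressed in to the stop.
- centrifuge: White bench centrifuge, fixed, 260 mm deep (x) by 220 mm wide (y); origin at the centre of its underside, front at -x. The control deck along its front is level, 95 mm above the table, with the shaft 83 mm in front of the origin. Starting 48 mm behind the shaft's axis the rotor housing rises to 127 mm and the round grey lid in its middle to 150 mm above the table.
- bottle_a_centre (a point): Amber syrup bottle with lilac cap, 47 mm in diameter, 108 mm high; the point is on its axis 54 mm above its underside. To be left alone.
- bottle_b_centre (a point): A second syrup bottle, the same. To be left alone.
- carton_centre (a point): White medicine carton with a blue end, 95 x 55 x 40 mm high; the point is its centre, 20 mm above the table. To be left alone.

How it is judged:
By the outcome, as a careful person would: the job done as asked, in the order asked, and still so for the second after the job is handed in, while the arm keeps its last pose, push and grip.
It also fails if it takes over 45 s, if anything falls off the work surface, if the arm or the gripper's body presses on something with over 40 N, if the wrist force passes 120 N, or if a joint passes its speed limit or range.

## Working session

There is one attempt and no reset: what is moved stays moved. The work goes in short steps, Python scripts to look and compute and a tool call to move; the robot and the scene stay as the last step left them, time stands still between calls to the robot, and variables do not carry over. Pictures are saved under pics/ and viewed, about 8 in all and at most 12, crops included, and the job is handed in when it is done.

Besides the shell and the picture viewer there is one more tool, called after "Request:" by a JSON object that holds its "name" and its "arguments", one argument or row to a line. send_rows: Moves the arm, as the interface text tells. Its arguments: {"type":"object","properties":{"translation":{"type":"array"},"rotation":{"type":"array"},"grip":{"type":"array"},"squeeze":{"type":"number"}},"required":["translation","rotation","grip"]}

```bash
mkdir -p pics; cat > h.py <<'E'
import numpy as np, cv2
from scipy.spatial.transform import Rotation as R
from plant import ctrl, eyes, ticket
def cam(n):
    c=eyes.read_camera(n); return c
def ray(c,u,v):
    d=np.linalg.inv(np.array(c["mtx"]))@[u,v,1]; o=np.array(c["orientation"])
    r=R.from_quat(o) if o.size==4 else R.from_matrix(o)
    return np.array(c["xyz"]),r.apply(d)
def onz(c,u,v,z):
    p,d=ray(c,u,v); return p+d*(z-p[2])/d[2]
def proj(c,P):
    o=np.array(c["orientation"]); r=R.from_quat(o) if o.size==4 else R.from_matrix(o)
    q=np.array(c["mtx"])@r.inv().apply(np.array(P)-c["xyz"]); return q[:2]/q[2]
def crop(c,f,u,v,w,h,k):
    im=np.array(c["image"])[v:v+h,u:u+w]; cv2.imwrite(f,cv2.resize(im,None,fx=k,fy=k,interpolation=cv2.INTER_CUBIC))
E
python3 - <<'E'
from h import *
import pickle
for n in("top","side"):
    c=cam(n); cv2.imwrite(f"pics/{n}0.png",c["image"]); pickle.dump(c,open(n+"0.pkl","wb")); print(n,c["mtx"],c["xyz"],c["orientation"])
print(ctrl.get_state())
E
```

```text
top [[507.58584391   0.         284.6551049 ]
 [  0.         507.58584391 212.15683367]
 [  0.           0.           1.        ]] [ 0.33631642 -0.0517526   1.24627945] [ 0.70940813 -0.69868178  0.0622462  -0.06862423]
side [[544.64897704   0.         278.15036009]
 [  0.         544.64897704 213.23784022]
 [  0.           0.           1.        ]] [ 0.50264965 -1.01028516  0.63652542] [ 0.86465342 -0.02429306  0.01649094 -0.50151007]
{'time': 0.1, 'qpos': array([-1.37495974e+00,  2.87083693e-01,  1.57805341e+00, -9.17756389e-06,
        1.27860789e+00, -1.50014982e-01]), 'dq': array([-2.76025397e-04, -1.94734166e-03, -3.38252025e-03,  4.84472239e-05,
       -1.03168828e-03, -2.73358894e-03]), 'joint_efforts': array([ 7.70017014e-04, -4.07296014e+01, -2.93701547e+01, -1.16918695e-04,
        3.38519749e-03,  1.05675716e-05]), 'eef_pos': array([ 0.22872076, -0.63442509,  0.23006874]), 'tcp_rot': array([ 9.85084759e-01,  1.72066438e-01, -2.90454621e-05, -1.07578635e-03]), 'contact_force': array([-0.3717432 ,  0.77940518,  0.36100805]), 'wrist_torque': array([-0.01797877,  0.02348867, -0.03157464]), 'opening': 1.003128171992877}
```

View pics/top0.png

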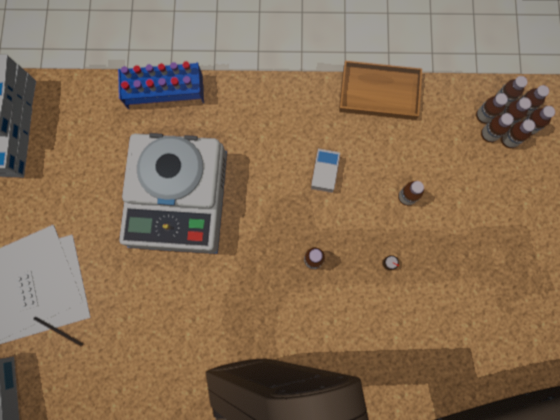

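View pics/side0.png

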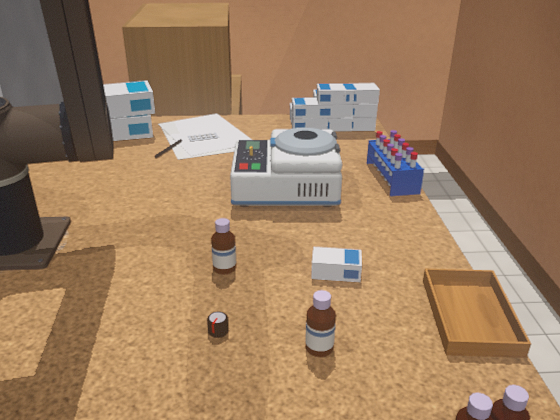

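The top picture shows the knob at about (391,263), the shaft at (166,226), bottles at (315,258) and (412,192) and the carton at (326,170). In the side picture the knob is at (218,324) and the shaft at about (251,152). Next I'll take enlarged crops.

```bash
python3 - <<'E'
from h import *
import pickle
t=pickle.load(open("top0.pkl","rb")); s=pickle.load(open("side0.pkl","rb"))
def cr(c,u,v,w,h,k): return cv2.resize(c["image"][v:v+h,u:u+w],None,fx=k,fy=k,interpolation=cv2.INTER_CUBIC)
a=cr(t,376,250,30,30*1,13)[:300]; 
top=np.hstack([cr(t,376,248,30,30,10),cr(t,141,208,50,37,8)[:300,:400]])
bot=np.hstack([cr(s,203,306,30,30,10),cr(s,226,135,50,37,8)[:300,:400]])
cv2.imwrite("pics/c1.png",np.vstack([top[:300],bot[:296]]))
print(onz(t,391,263,.03),onz(s,218,317,.03),onz(t,166,226,.117))
print([onz(t,*p,.03) for p in((316,257),(412,190))])
E
```

```text
Traceback (most recent call last):
ValueError: all the input array dimensions except for the concatenation axis must match exactly, but along dimension 0, the array at index 0 has size 300 and the array at index 1 has size 296
```

```bash
python3 - <<'E'
from h import *
import pickle
t=pickle.load(open("top0.pkl","rb")); s=pickle.load(open("side0.pkl","rb"))
def cr(c,u,v,w,h,k): return cv2.resize(c["image"][v:v+h,u:u+w],None,fx=k,fy=k,interpolation=cv2.INTER_CUBIC)
top=np.hstack([cr(t,376,248,30,30,10),cr(t,151,211,30,30,10)])
bot=np.hstack([cr(s,203,308,30,30,10),cr(s,236,136,30,30,10)])
cv2.imwrite("pics/c1.png",np.vstack([top,bot]))
print(onz(t,391,263,.03),onz(s,218,317,.03),onz(t,166,226,.117))
print([onz(t,*p,.108) for p in((316,256),(417,187))])
E
```

```text
[ 0.44438563 -0.29494323  0.03      ] [ 0.44566999 -0.29733258  0.03      ] [0.51231333 0.22736127 0.117     ]
[array([ 0.45058211, -0.11166259,  0.108     ]), array([ 0.61289922, -0.34295351,  0.108     ])]
```

View pics/c1.png

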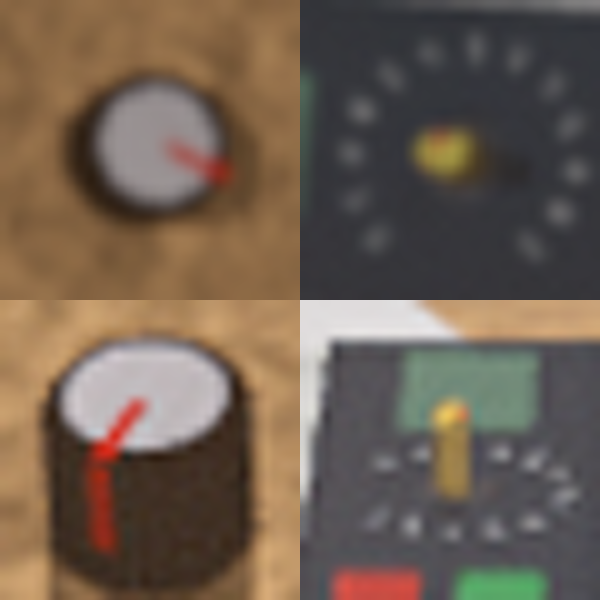

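```bash
cat > fit.py <<'E'
from h import *
import pickle,sys
from scipy.optimize import minimize
def avg(n,N=8):
    L=[cam(n) for _ in range(N)]; c=dict(L[0]); a=np.array([l["image"] for l in L],float); c["image"]=a.mean(0); print(n,"noise",a.std(0).mean()); return c
t,s=avg("top"),avg("side"); pickle.dump((t,s),open("avg.pkl","wb"))
C=0
def pix(c,u,v,w,h): return np.rint(c["image"][v:v+h,u:u+w]).astype(int)
for n,c,b in(("top",t,(160,219,11,13)),("side",s,(246,143,10,14))):
    p=pix(c,*b); print(n,b); print("R\n",p[:,:,2],"\nG\n",p[:,:,1],"\nR/G*100\n",(100*p[:,:,2]/p[:,:,1].clip(1)).astype(int))
P=lambda c,u,v,z: onz(c,u,v,z)
for c,a,b in((t,(391.1,261.7),(398.5,265.0)),(s,(217.0,316.9),(212.5,322.7))):
    A,B=P(c,*a,.03),P(c,*b,.03); print("knob",A,B,np.linalg.norm(B-A),np.degrees(np.arctan2(*(B-A)[1::-1])))
E
python3 fit.py
```

```text
top noise 0.4457731566823647
side noise 1.2105991211950369
top (160, 219, 11, 13)
R
 [[ 78  65  54  52  52  52  52  52  52  52  52]
 [ 60  56  53  52  52  52  52  52  52  52  53]
 [ 53  53  52  52  52  52  52  52  52  52  53]
 [ 53  53  52  52  52  53  53  54  54  53  53]
 [ 53  52  54  64  72  74  75  70  61  57  56]
 [ 52  53  69 102 121 126 122 104  77  62  58]
 [ 52  57  92 138 156 160 155 128  88  64  59]
 [ 52  59  98 144 161 164 157 125  85  64  56]
 [ 53  54  79 121 141 147 139 108  78  63  55]
 [ 53  52  59  79  96 106 100  83  71  61  54]
 [ 53  52  52  57  66  74  74  71  67  59  54]
 [ 53  52  52  53  57  63  65  66  64  59  54]
 [ 53  53  52  52  53  56  57  59  58  56  53]] 
G
 [[ 78  66  55  54  54  54  54  54  54  54  54]
 [ 61  57  54  54  54  54  54  54  54  54  54]
 [ 54  54  54  54  54  53  54  53  53  53  54]
 [ 54  54  54  53  54  53  53  53  53  53  53]
 [ 54  53  55  61  60  62  67  64  58  55  55]
 [ 53  54  67  90  89  92 105  92  68  58  57]
 [ 53  56  86 121 122 129 138 114  76  57  56]
 [ 53  58  90 127 138 146 144 111  71  54  51]
 [ 53  54  72 105 124 1
[... 2226 characters left out ...]
97 113 112 108  79  81  82]
 [ 83  81  81 112 116 127 146  79  80  81]
 [ 84  82  83 108 117 122 114  84  81  82]
 [ 96  95  94 110 122 122 120  96  95  95]
 [103 103 102 118 122 120 120 104 102 102]
 [105 101 101 116 121 121 120 102 102 101]
 [103 102 103 115 121 122 120 102 101 101]
 [102 105 105 117 121 120 120 105 103 103]
 [103 104 105 117 121 122 120 107 106 107]
 [102 103 103 109 118 118 117 106 105 106]
 [102 102 103 106 108 106 107 103 104 102]]
knob [ 0.44749416 -0.29525208  0.03      ] [ 0.43988843 -0.31271033  0.03      ] 0.019043042307509975 -113.5404558362728
knob [ 0.44398222 -0.29698731  0.03      ] [ 0.4370969  -0.31117741  0.03      ] 0.01577234279591658 -115.88358808614815
```

```bash
cat > fit2.py <<'E'
from h import *
import pickle
from scipy.ndimage import gaussian_filter
from scipy.optimize import minimize
t,s=pickle.load(open("avg.pkl","rb")); K=6
def setup(c,b):
    u,v,w,h=b; uu,vv=np.meshgrid(u-.5+(np.arange(w*K)+.5)/K,v-.5+(np.arange(h*K)+.5)/K)
    d=np.linalg.inv(np.array(c["mtx"]))@np.array([uu.ravel(),vv.ravel(),np.ones(uu.size)])
    D=R.from_quat(c["orientation"]).apply(d.T); o=np.array(c["xyz"]); return o,D,(h,w),c["image"][v:v+h,u:u+w].reshape(-1,3)
def regions(S,x,y,yaw,wd):
    o,D,(h,w),_=S; L=np.zeros(len(D),int); cs,sn=np.cos(yaw),np.sin(yaw)
    for z in np.linspace(.117,.095,14):
        P=o+D*((z-o[2])/D[:,2])[:,None]; a=P[:,0]-x; b=P[:,1]-y; a,b=cs*a+sn*b,-sn*a+cs*b
        k=min(.117-z,.0015); r=.0045+k; f=.002-0*.0015+0*k
        ins=(np.hypot(a,b)<r)&(a<f)&(L==0)
        if z>.1169: lab=np.where((abs(b)<wd/2)&(a>0),2,1)
        elif z>.1155: lab=np.full(len(a),5)
        else: lab=np.full(len(a),3)
        lab=np.where((a>f-.001)&(abs(b)<wd/2)&(z<.1169),2,lab)
        L=np.where(ins,lab,L)
    return L
def res(S,p,yaw):
    x,y,wd,sg=p; L=regions(S,x,y,yaw,wd); h,w=S[2]; F=[]
    for k in(0,1,2,3,5):
        g=gaussian_filter((L==k).reshape(h*K,w*K).astype(float),sg*K,mode="nearest").reshape(h,K,w,K).mean((1,3)); F.append(g.ravel())
    vv,uu=np.mgrid[:h,:w]; F+= [F[0]*(uu.ravel()-w/2)/w,F[0]*(vv.ravel()-h/2)/h]; A=np.array(F).T
    A2=np.vstack([A,.02*np.eye(A.shape[1])]); I=np.vstack([S[3],np.zeros((A.shape[1],3))])
    X=np.linalg.lstsq(A2,I,rcond=None)[0]; return ((A@X-S[3])**2).sum(), X
for n,c,b in(("top",t,(160,221,10,9)),("side",s,(247,144,8,8))):
    S=setup(c,b); p0=np.array([.512,.227,.002,.5])
    if n=="side": # start from best xy
        q=onz(c,250.6,147.2,.117); p0[:2]=q[:2]
    for yd in range(-60,61,10):
        yaw=np.radians(yd); f=lambda q:res(S,np.array([p0[0]+q[0]*.002,p0[1]+q[1]*.002,np.clip(.002+q[2]*.001,.0008,.004),np.clip(.5+q[3]*.3,.2,1)]),yaw)[0]
        m=minimize(f,[0,0,0,0],method="Nelder-Mead",options=dict(maxfev=90,initial_simplex=np.vstack([np.zeros(4),np.eye(4)])))
        q=m.x; xy=p0[:2]+q[:2]*.002; X=res(S,[*xy,.002+q[2]*.001,np.clip(.5+q[3]*.3,.2,1)],yaw)[1]
        print(n,yd,round(m.fun),xy.round(4),q[2:].round(2),"red",X[2].round())
E
time python3 fit2.py
```

```text
top -60 12214 [0.5133 0.2305] [-2.3   2.58] red [-0. -0. -0.]
top -50 12643 [0.5134 0.2307] [-1.75  2.37] red [ 158. 1232. 1660.]
top -40 13989 [0.5136 0.2297] [-2.06  1.67] red [-0. -0. -0.]
top -30 14099 [0.5139 0.2297] [-1.43  3.86] red [-146. -291.   93.]
top -20 11548 [0.5142 0.2298] [-2.12  1.79] red [-0.  0.  0.]
top -10 8665 [0.5142 0.2301] [-2.3   1.79] red [0. 0. 0.]
top 0 6352 [0.5143 0.2303] [-1.01  2.04] red [-186. -769. -315.]
top 10 5710 [0.5146 0.2309] [-0.67  2.36] red [-178. -584. -132.]
top 20 5643 [0.5143 0.2309] [-1.38  2.27] red [-322. -874. -157.]
top 30 6976 [0.5144 0.2313] [-1.29  2.07] red [-321. -719.  -89.]
top 40 8714 [0.5141 0.2313] [-1.93  2.8 ] red [-139. -239.   -6.]
top 50 10893 [0.5139 0.2315] [-1.   2.6] red [-193.  -92.  347.]
top 60 13131 [0.514  0.2317] [-1.49  2.74] red [-283.  -32.  402.]
side -60 21323 [0.5099 0.2253] [0.41 0.71] red [ 18. 278. 417.]
side -50 21011 [0.5101 0.2252] [0.44 0.68] red [ 24. 233. 365.]
side -40 20759 [0.5102 0.2252] [0.72 0.71] red [ 22. 194. 319.]
side -30 20800 [0.5103 0.2257] [0.38 0.76] red [ 13. 166. 311.]
side -20 20699 [0.5106 0.2257] [0.13 0.68] red [  9. 138. 270.]
side -10 20924 [0.5104 0.2258] [-1.55  0.91] red [-470.  438. 1056.]
side 0 21577 [0.5114 0.2255] [-1.13  0.85] red [ -44. -653. -256.]
side 10 21497 [0.5111 0.2263] [-1.86  0.6 ] red [ -56. -298. -224.]
side 20 22074 [0.5109 0.2261] [0.45 0.71] red [   0. -168.  353.]
side 30 22712 [0.5106 0.2261] [-0.53  0.84] red [ -78. -179.  631.]
side 40 23469 [0.5105 0.2263] [0.03 0.89] red [-93. -36. 698.]
side 50 23933 [0.5101 0.2261] [0.62 1.05] red [-148.  210.  954.]
side 60 24478 [0.5097 0.2257] [0.68 1.21] red [-235.  377. 1258.]
real	0m14.757s
user	0m15.083s
sys	0m0.172s
```

Request:
{"name": "send_rows", "arguments": {
  "translation": [
    [1,-0.8,0.3],
    [1,-0.8,0.3],
    [1,-0.8,0.3],
    [1,-0.8,0.3],
    [1,-0.8,0.3]
  ],
  "rotation": [
    [0,0,0],
    [0,0,0],
    [0,0,0],
    [0,0,0],
    [0,0,0]
  ],
  "grip": [85,85,85,85,85]
}}

```text
time: 1.52
eef_pos: [0.3298, -0.4702, 0.1862]
tcp_rot: [0.985, 0.172, 0.0, 0.0]
contact_force: [-0.1, 0.0, 0.5]
opening: 1.0
```

Request:
{"name": "send_rows", "arguments": {
  "translation": [
    [1,-0.8,0.3],
    [1,-0.8,0.3],
    [1,-0.8,0.3],
    [1,-0.8,0.3],
    [1,-0.8,0.3]
  ],
  "rotation": [
    [0,0,0],
    [0,0,0],
    [0,0,0],
    [0,0,0],
    [0,0,0]
  ],
  "grip": [85,85,85,85,85]
}}

```text
time: 2.15
eef_pos: [0.4304, -0.3065, 0.1413]
tcp_rot: [0.985, 0.172, 0.0, 0.0]
contact_force: [-0.2, -0.5, -0.5]
opening: 0.994
```

Request:
{"name": "send_rows", "arguments": {
  "translation": [
    [0.6,-0.2,0.3],
    [0,0,0.3],
    [0,0,0],
    [0,0,0]
  ],
  "rotation": [
    [0,0,0],
    [0,0,0],
    [0,0,0],
    [0,0,0]
  ],
  "grip": [85,70,60,60]
}}

```text
time: 2.65
eef_pos: [0.4442, -0.2969, 0.1235]
tcp_rot: [0.985, 0.171, -0.0, 0.0]
contact_force: [-0.2, 0.2, 0.1]
opening: 0.707
```

```bash
cat > err.py <<'E'
from h import *
import sys
def tool(target):
    s=ctrl.get_state(); r=R.from_quat(s["tcp_rot"]); d=r.inv().apply(np.array(target)-s["eef_pos"])
    M=r.as_matrix(); print("t",s["time"],"pos",s["eef_pos"].round(4),"yawx",np.degrees(np.arctan2(M[1,0],M[0,0])).round(2),"zax",M[:,2].round(3),"units",(d/.03).round(3),"F",s["contact_force"].round(1),"T",s["wrist_torque"].round(2),"open",round(s["opening"]*85.4,1))
if __name__=="__main__": tool([float(a) for a in sys.argv[1:4]])
E
python3 err.py .4458 -.296 .002
python3 - <<'E'
from h import *
t=cam("top");s=cam("side")
a=cv2.resize(t["image"][225:305,341:441],None,fx=4,fy=4,interpolation=2);b=cv2.resize(s["image"][255:355,168:268],None,fx=4,fy=4,interpolation=2)
cv2.imwrite("pics/c2.png",np.hstack([a,b[80:]]) )
E
```

```text
t 2.65 pos [ 0.4442 -0.2969  0.1235] yawx 19.73 zax [ 0. -0. -1.] units [ 0.06  -0.013  4.049] F [-0.2  0.2  0.1] T [-0.02 -0.    0.02] open 60.4
```

Request:
{"name": "send_rows", "arguments": {
  "translation": [
    [0.06,0,1],
    [0,0,1],
    [0,0,1],
    [0,0,0.6],
    [0,0,0.44]
  ],
  "rotation": [
    [0,0,0],
    [0,0,0],
    [0,0,0],
    [0,0,0],
    [0,0,0]
  ],
  "grip": [60,60,60,60,60]
}}

```text
time: 3.38
eef_pos: [0.4463, -0.2956, 0.0017]
tcp_rot: [0.985, 0.172, 0.0, 0.0]
contact_force: [1.2, -0.4, -0.5]
opening: 0.704
```

Request:
{"name": "send_rows", "arguments": {
  "translation": [
    [0,0,0],
    [0,0,0],
    [0,0,0],
    [0,0,0],
    [0,0,0]
  ],
  "rotation": [
    [0,0,0],
    [0,0,0],
    [0,0,0],
    [0,0,0],
    [0,0,0]
  ],
  "grip": [50,40,30,20,20],
  "squeeze": 50
}}

```text
time: 4.0
eef_pos: [0.4472, -0.296, 0.0035]
tcp_rot: [0.985, 0.172, 0.001, 0.001]
contact_force: [-0.9, -0.0, 6.5]
opening: 0.404
```

```bash
python3 err.py .4458 -.296 .002
```

```text
t 4.0 pos [ 0.4472 -0.296   0.0035] yawx 19.82 zax [ 0.002 -0.002 -1.   ] units [-0.045 -0.018  0.049] F [-0.9 -0.   6.5] T [ 0.08  0.01 -0.02] open 34.5
```

Request:
{"name": "send_rows", "arguments": {
  "translation": [
    [0,0,-0.5],
    [0,0,-1],
    [0,0,-1],
    [0,0,-1],
    [0,0,-1]
  ],
  "rotation": [
    [0,0,0],
    [0,0,0],
    [0,0,-1],
    [0,0,-1],
    [0,0,-1]
  ],
  "grip": [20,20,20,20,20]
}}

```text
time: 4.62
eef_pos: [0.4459, -0.2947, 0.1383]
tcp_rot: [0.954, 0.301, -0.0, -0.0]
contact_force: [0.0, -0.7, -1.4]
opening: 0.403
```

Request:
{"name": "send_rows", "arguments": {
  "translation": [
    [0,0,-1],
    [0,0,-1],
    [0,0,0],
    [0,0,0],
    [0,0,0]
  ],
  "rotation": [
    [0,0,-1],
    [0,0,-1],
    [0,0,-1],
    [0,0,-1],
    [0,0,-1]
  ],
  "grip": [20,20,20,20,20]
}}

```text
time: 5.25
eef_pos: [0.4459, -0.2947, 0.1973]
tcp_rot: [0.866, 0.5, -0.0, -0.0]
contact_force: [-0.0, 0.5, -0.6]
opening: 0.402
```

Request:
{"name": "send_rows", "arguments": {
  "translation": [
    [0,0,0],
    [0,0,0],
    [0,0,0],
    [0,0,0],
    [0,0,0]
  ],
  "rotation": [
    [0,0,-1],
    [0,0,-1],
    [0,0,-1],
    [0,0,-1],
    [0,0,-1]
  ],
  "grip": [20,20,20,20,20]
}}

```text
time: 5.88
eef_pos: [0.4458, -0.2947, 0.1972]
tcp_rot: [0.737, 0.675, -0.0, -0.0]
contact_force: [0.1, -0.3, -1.0]
opening: 0.403
```

Request:
{"name": "send_rows", "arguments": {
  "translation": [
    [0,0,0],
    [0,0,0],
    [0,0,0],
    [0,0,0],
    [0,0,0]
  ],
  "rotation": [
    [0,0,-1],
    [0,0,-1],
    [0,0,-1],
    [0,0,-1],
    [0,0,-1]
  ],
  "grip": [20,20,20,20,20]
}}

```text
time: 6.5
eef_pos: [0.4459, -0.2947, 0.1972]
tcp_rot: [0.574, 0.819, 0.0, -0.0]
contact_force: [0.4, 0.0, 0.0]
opening: 0.402
```

Request:
{"name": "send_rows", "arguments": {
  "translation": [
    [0,0,0],
    [0,0,0],
    [0,0,0],
    [0,0,0],
    [0,0,0]
  ],
  "rotation": [
    [0,0,-1],
    [0,0,-1],
    [0,0,-1],
    [0,0,-1],
    [0,0,-1]
  ],
  "grip": [20,20,20,20,20]
}}

```text
time: 7.12
eef_pos: [0.4458, -0.2947, 0.1972]
tcp_rot: [0.383, 0.924, 0.0, -0.0]
contact_force: [0.1, -0.5, -0.1]
opening: 0.402
```

```bash
python3 err.py .513 .229 .2; python3 - <<'E'
from h import *
t=cam("top");s=cam("side");st=ctrl.get_state();p=st["eef_pos"]
print(proj(t,p),proj(s,p))
u,v=proj(s,p).astype(int); w,x=proj(t,p).astype(int)
cv2.imwrite("pics/c2.png",np.hstack([cv2.resize(s["image"][v-35:v+25,u-30:u+30],None,fx=7,fy=7,interpolation=2),cv2.resize(t["image"][x-35:x+25,w-25:w+25],None,fx=7,fy=7,interpolation=2)]))
# constrained shaft fit
import re
src=open("fit2.py").read().split("for n,c,b in")[0]; exec(src)
S=setup(t_:=pickle.load(open("avg.pkl","rb"))[0],(160,221,10,9))
for sg in(.5,.7,.9):
  for wd in(.0015,.0025):
    o=[]
    for yd in range(-20,51,10):
      m=minimize(lambda q:res(S,[.514+q[0]*.001,.23+q[1]*.001,wd,sg],np.radians(yd))[0],[0,0],method="Nelder-Mead",options=dict(maxfev=40,initial_simplex=[[0,0],[1,0],[0,1]])); o.append((yd,round(m.fun)))
    print(sg,wd,o,m.x)
E
```

```text
t 7.125 pos [ 0.4458 -0.2947  0.1972] yawx 134.98 zax [-0.001  0.001 -1.   ] units [10.765 13.923 -0.084] F [ 0.1 -0.5 -0.1] T [-0.02 -0.03  0.04] open 34.4
[406.95469452 255.30301936] [212.70143548 231.54757512]
0.5 0.0015 [(-20, 26948), (-10, 23929), (0, 21678), (10, 18002), (20, 17358), (30, 17543), (40, 19148), (50, 21052)] [0.546875 2.84375 ]
0.5 0.0025 [(-20, 26935), (-10, 23699), (0, 19855), (10, 17975), (20, 17241), (30, 17555), (40, 19119), (50, 21074)] [0.546875 2.84375 ]
0.7 0.0015 [(-20, 20099), (-10, 16978), (0, 14065), (10, 12345), (20, 11697), (30, 12631), (40, 14349), (50, 16571)] [0.2448349  2.33842468]
0.7 0.0025 [(-20, 20192), (-10, 17014), (0, 13854), (10, 12498), (20, 11805), (30, 12579), (40, 14108), (50, 16568)] [0.2448349  2.33842468]
0.9 0.0015 [(-20, 14007), (-10, 11120), (0, 8401), (10, 7595), (20, 7471), (30, 8360), (40, 10201), (50, 12298)] [0.10820466 1.70006621]
0.9 0.0025 [(-20, 14212), (-10, 11174), (0, 8819), (10, 7616), (20, 7550), (30, 8427), (40, 10190), (50, 12262)] [0.10495225 1.70600539]
```

View pics/c2.png

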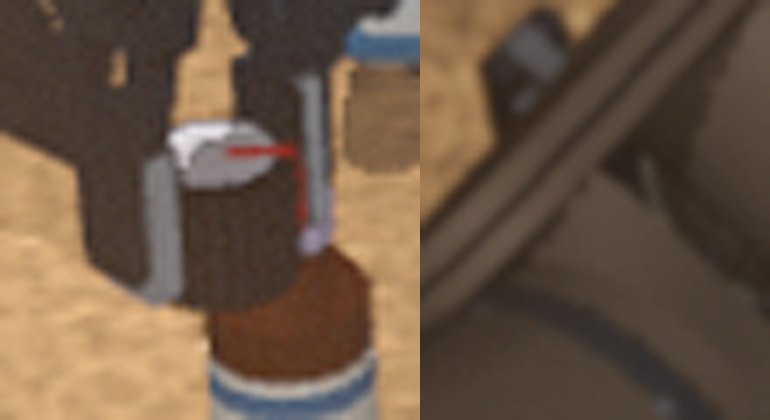

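The side crop shows the knob held upright, with its pointer running from (230,152) to (290,150), which is towards +x. The top view is blocked by the arm. Next I'll carry the knob over, and use the dial's tick ring to improve the shaft axis estimate.

Request:
{"name": "send_rows", "arguments": {
  "translation": [
    [0,0,0],
    [0,0,0],
    [0,0,0],
    [0.47,1,0],
    [0.47,1,0]
  ],
  "rotation": [
    [0,0,-0.8],
    [0,0,-0.8],
    [0,0,-0.8],
    [0,0,0],
    [0,0,0]
  ],
  "grip": [20,20,20,20,20]
}}

```text
time: 7.85
eef_pos: [0.4552, -0.2288, 0.1971]
tcp_rot: [0.287, 0.958, 0.0, -0.0]
contact_force: [0.4, -0.1, 0.3]
opening: 0.401
```

Request:
{"name": "send_rows", "arguments": {
  "translation": [
    [0.47,1,0],
    [0.47,1,0],
    [0.47,1,0],
    [0.47,1,0],
    [0.47,1,0]
  ],
  "rotation": [
    [0,0,0],
    [0,0,0],
    [0,0,0],
    [0,0,0],
    [0,0,0]
  ],
  "grip": [20,20,20,20,20]
}}

```text
time: 8.48
eef_pos: [0.4784, -0.0642, 0.1973]
tcp_rot: [0.286, 0.958, 0.0, -0.0]
contact_force: [0.1, 0.4, -0.7]
opening: 0.4
```

Request:
{"name": "send_rows", "arguments": {
  "translation": [
    [0.47,1,0],
    [0.47,1,0],
    [0.47,1,0],
    [0.47,1,0],
    [0.47,1,0]
  ],
  "rotation": [
    [0,0,0],
    [0,0,0],
    [0,0,0],
    [0,0,0],
    [0,0,0]
  ],
  "grip": [20,20,20,20,20]
}}

```text
time: 9.1
eef_pos: [0.5014, 0.0998, 0.1973]
tcp_rot: [0.286, 0.958, -0.0, -0.0]
contact_force: [0.3, -0.4, -0.6]
opening: 0.401
```

```bash
python3 err.py .5126 .2284 .2; python3 - <<'E'
from h import *
import pickle
t,s=pickle.load(open("avg.pkl","rb"))
from scipy.optimize import least_squares
T=[(350,152),(355,200),(375,240),(577,170),(560,212),(530,247),(475,50),(430,55),(518,58),(392,76),(553,87),(360,110),(570,123)]
P=np.array([onz(t,151+(x-300)/10-.45,211+y/10-.45,.095)[:2] for x,y in T])
m=least_squares(lambda q:np.hypot(*(P-q[:2]).T)-q[2],[.51,.23,.025]);print("top ring",m.x,m.fun.std())
S=[(385,462),(375,522),(412,526),(452,532),(492,525),(533,522),(556,508),(565,492),(555,475),(532,458),(503,452)]
P=np.array([onz(s,236+(x-300)/10-.45,136+(y-300)/10-.45,.095)[:2] for x,y in S])
m=least_squares(lambda q:np.hypot(*(P-q[:2]).T)-q[2],[.51,.23,.025]);print("side ring",m.x,m.fun.std())
a=cv2.resize(np.clip(t["image"],0,255).astype(np.uint8)[120:260,110:235],None,fx=4,fy=4,interpolation=2)
cv2.imwrite("pics/c3.png",a)
E
```

```text
t 9.1 pos [0.5014 0.0998 0.1973] yawx 146.72 zax [-0. -0. -1.] units [ 2.041  3.786 -0.091] F [ 0.3 -0.4 -0.6] T [-0.04 -0.02  0.06] open 34.2
top ring [0.51443289 0.23095555 0.02623652] 0.00033770823484689273
side ring [0.51163009 0.22977721 0.0258001 ] 0.0012228241056088712
```

View pics/c3.png

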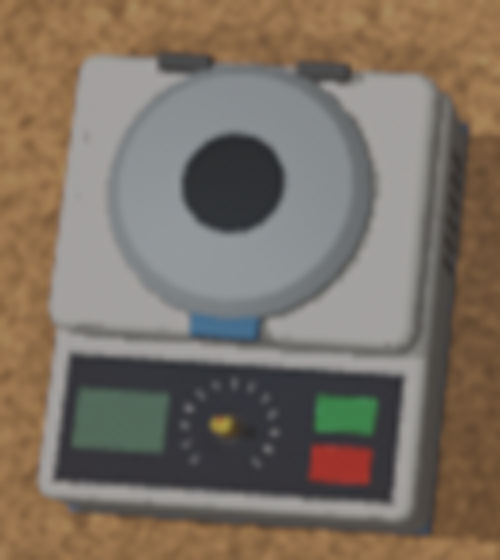

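The dial ring centres are close in both cameras, at (0.5144, 0.2310) from the top and (0.5116, 0.2298) from the side. Now I'll hover over the shaft.

Request:
{"name": "send_rows", "arguments": {
  "translation": [
    [0.52,0.96,0],
    [0.52,0.96,0],
    [0.52,0.96,0],
    [0.52,0.96,0],
    [0,0,0.5]
  ],
  "rotation": [
    [0,0,0],
    [0,0,0],
    [0,0,0],
    [0,0,0],
    [0,0,0]
  ],
  "grip": [20,20,20,20,20]
}}

```text
time: 9.72
eef_pos: [0.5132, 0.2311, 0.1833]
tcp_rot: [0.285, 0.959, 0.001, 0.001]
contact_force: [0.5, -1.0, -1.1]
opening: 0.404
```

Request:
{"name": "send_rows", "arguments": {
  "translation": [
    [0,0,0.7],
    [0,0,0.7],
    [0,0,0.2],
    [0,0,0]
  ],
  "rotation": [
    [0,0,0],
    [0,0,0],
    [0,0,0],
    [0,0,0]
  ],
  "grip": [20,20,20,20]
}}

```text
time: 10.22
eef_pos: [0.5122, 0.2286, 0.1336]
tcp_rot: [0.286, 0.958, -0.0, -0.001]
contact_force: [-0.4, -0.1, -0.9]
opening: 0.398
```

```bash
python3 err.py .5124 .2309 .132; python3 - <<'E'
from h import *
s=cam("side"); cv2.imwrite("pics/c4.png",cv2.resize(s["image"][110:170,216:286],None,fx=10,fy=10,interpolation=2))
p=ctrl.get_state()["eef_pos"]; print(proj(s,p),proj(s,[.5131,.2304,.117]),proj(s,[.5131,.2304,.095]))
E
```

```text
t 10.225 pos [0.5122 0.2286 0.1336] yawx 146.76 zax [-0.001 -0.    -1.   ] units [0.037 0.066 0.054] F [-0.4 -0.1 -0.9] T [-0.03  0.01  0.01] open 34.0
[251.60934917 139.6442418 ] [251.85970466 146.08571194] [252.03628209 154.36812857]
```

View pics/c4.png

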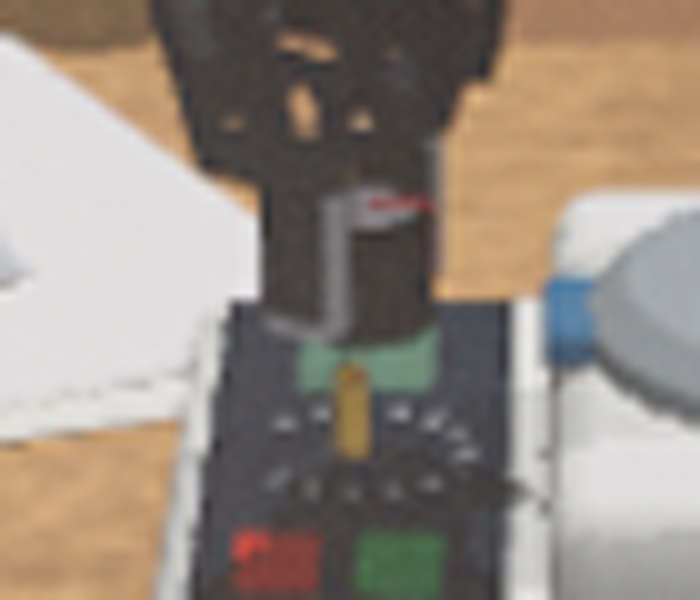

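The side view shows the knob's right edge at about x=436 in the crop and the shaft spanning 334–370. So the knob looks 1–2 mm too far in +x. I'll measure these edges to sub-pixel accuracy.

```bash
python3 - <<'E'
from h import *
L=[cam("side") for _ in range(6)]; c=L[0]; I=np.mean([l["image"] for l in L],0)
def edge(row,a,b): # half-level crossing col between a..b, G channel
    g=I[row,a:b+1].sum(1); m=(g[0]+g[-1])/2; k=np.where(np.diff(np.sign(g-m)))[0]; return [round(a+i+(m-g[i])/(g[i+1]-g[i]),2) for i in k]
print("knob right",[(r,edge(r,256,263)) for r in range(136,142)])
for r in range(147,155): print("shaft",r,np.rint(I[r,246:256,2]-I[r,246:256,0]).astype(int))
p=ctrl.get_state()["eef_pos"]; print(p)
for n,q in(("tip",[.5117,.2304,.117]),("mid",[.5117,.2304,.106]),("knobR+18",[.5117+.018,.2304,.14]),("knobc",[.5117,.2304,.14])): print(n,proj(c,q))
# model shaft edges: D at yaw 13
print(proj(c,[.5117-.006,.2304,.106]),proj(c,[.5117+.0032,.2304,.106]))
E
```

```text
knob right [(136, [np.float64(259.67)]), (137, [np.float64(259.43)]), (138, [np.float64(259.21)]), (139, [np.float64(259.2)]), (140, [np.float64(259.4)]), (141, [np.float64(259.04)])]
shaft 147 [ -6  -8  -8  25  74  70  40 -11 -10  -9]
shaft 148 [-6 -8 -5 26 67 66 43 -4 -9 -8]
shaft 149 [-3 -5 -3 31 74 81 65 -6 -7 -6]
shaft 150 [-4 -4 -4 32 74 80 64 -6 -8 -6]
shaft 151 [-4 -3 -2 32 74 81 65 -5 -8 -5]
shaft 152 [-4 -5 -4 32 73 82 65 -4 -6 -3]
shaft 153 [-2 -2  0 33 73 83 65  0 -4 -3]
shaft 154 [-2 -2  3 29 70 78 64  6  7  4]
[0.5129734  0.22936171 0.1348445 ]
tip [251.28737623 146.09654805]
mid [251.37836426 150.25483178]
knobR+18 [258.51197324 137.15684913]
knobc [251.09469949 137.29094453]
[248.93483922 150.30208213] [252.68110409 150.22964074]
```

Request:
{"name": "send_rows", "arguments": {
  "translation": [
    [0.066,0.016,0.1],
    [0,0,0.1],
    [0,0,0.1],
    [0,0,0],
    [0,0,0]
  ],
  "rotation": [
    [0,0,0.3],
    [0,0,0],
    [0,0,0],
    [0,0,0],
    [0,0,0]
  ],
  "grip": [20,20,20,20,20]
}}

```text
time: 11.2
eef_pos: [0.5113, 0.2307, 0.1251]
tcp_rot: [0.298, 0.955, -0.0, -0.0]
contact_force: [-0.1, 0.0, -0.7]
opening: 0.406
```

```bash
python3 err.py .5112 .2309 .12; python3 - <<'E'
from h import *
s=cam("side"); print(ctrl.get_state()["eef_pos"]); cv2.imwrite("pics/c5.png",cv2.resize(s["image"][122:162,226:276],None,fx=14,fy=14,interpolation=2))
E
```

```text
t 11.2 pos [0.5113 0.2307 0.1251] yawx 145.31 zax [-0.  0. -1.] units [0.005 0.003 0.17 ] F [-0.1  0.  -0.7] T [ 0.01 -0.02  0.  ] open 34.7
[0.51128505 0.23076074 0.12518896]
```

View pics/c5.png

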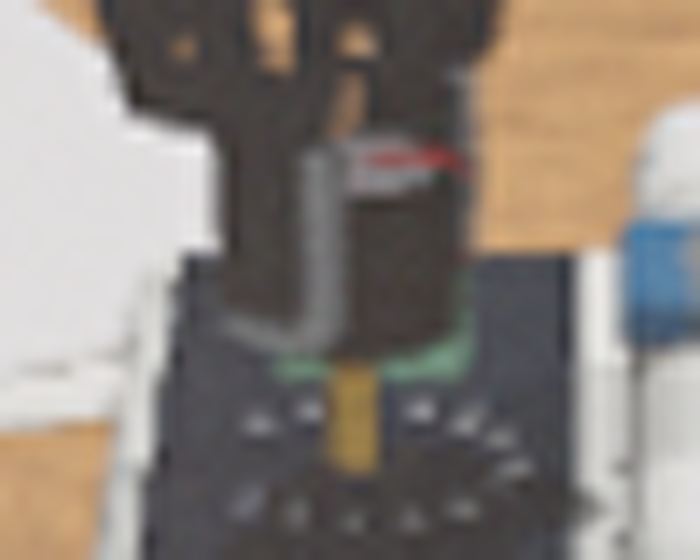

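The side crop has the knob's right edge at 463, which puts its centre at about 362. The shaft axis is at about 363, so they line up in x. I'll now go down gently.

Request:
{"name": "send_rows", "arguments": {
  "translation": [
    [0,0,0.05],
    [0,0,0.05],
    [0,0,0.05],
    [0,0,0.04],
    [0,0,0]
  ],
  "rotation": [
    [0,0,0],
    [0,0,0],
    [0,0,0],
    [0,0,0],
    [0,0,0]
  ],
  "grip": [20,20,20,20,20]
}}

```text
time: 11.88
eef_pos: [0.5111, 0.2308, 0.1193]
tcp_rot: [0.298, 0.955, -0.0, -0.0]
contact_force: [-0.3, 0.2, -0.8]
opening: 0.4
```

```bash
python3 err.py .5112 .2309 .105
```

```text
t 11.875 pos [0.5111 0.2308 0.1193] yawx 145.31 zax [-0.  0. -1.] units [0.    0.005 0.477] F [-0.3  0.2 -0.8] T [ 0.01 -0.04 -0.03] open 34.1
```

Request:
{"name": "send_rows", "arguments": {
  "translation": [
    [0,0,0.03],
    [0,0,0.03],
    [0,0,0]
  ],
  "rotation": [
    [0,0,0],
    [0,0,0],
    [0,0,0]
  ],
  "grip": [20,20,20]
}}

```text
time: 12.25
eef_pos: [0.5112, 0.231, 0.1176]
tcp_rot: [0.298, 0.955, 0.0, -0.0]
contact_force: [0.7, 1.3, 0.6]
opening: 0.404
```

```bash
python3 err.py .5112 .2309 .105
```

```text
t 12.25 pos [0.5112 0.231  0.1176] yawx 145.31 zax [ 0.  0. -1.] units [-0.003 -0.002  0.42 ] F [0.7 1.3 0.6] T [0.24 0.03 0.  ] open 34.5
```

Request:
{"name": "send_rows", "arguments": {
  "translation": [
    [0,0,0.03],
    [0,0,0]
  ],
  "rotation": [
    [0,0,0],
    [0,0,0]
  ],
  "grip": [20,20]
}}

```text
time: 12.5
eef_pos: [0.5111, 0.2309, 0.1167]
tcp_rot: [0.298, 0.955, 0.0, -0.0]
contact_force: [-0.2, 2.0, 0.1]
opening: 0.408
```

```bash
python3 err.py .5112 .2309 .105
```

```text
t 12.5 pos [0.5111 0.2309 0.1167] yawx 145.31 zax [-0.  0. -1.] units [-0.002  0.     0.389] F [-0.2  2.   0.1] T [0.33 0.03 0.03] open 34.8
```

Request:
{"name": "send_rows", "arguments": {
  "translation": [
    [0.011,0.016,0],
    [0,0,0.03],
    [0,0,0.03],
    [0,0,0]
  ],
  "rotation": [
    [0,0,0],
    [0,0,0],
    [0,0,0],
    [0,0,0]
  ],
  "grip": [20,20,20,20]
}}

```text
time: 13.0
eef_pos: [0.5111, 0.2312, 0.1147]
tcp_rot: [0.298, 0.955, -0.0, -0.0]
contact_force: [0.1, 0.6, -0.9]
opening: 0.401
```

```bash
python3 err.py .5112 .2309 .105
```

```text
t 13.0 pos [0.5111 0.2312 0.1147] yawx 145.31 zax [-0. -0. -1.] units [-0.007 -0.006  0.323] F [ 0.1  0.6 -0.9] T [ 0.06  0.   -0.01] open 34.3
```

Request:
{"name": "send_rows", "arguments": {
  "translation": [
    [0,0,0.04],
    [0,0,0.04],
    [0,0,0.04],
    [0,0,0]
  ],
  "rotation": [
    [0,0,0],
    [0,0,0],
    [0,0,0],
    [0,0,0]
  ],
  "grip": [20,20,20,20]
}}

```text
time: 13.5
eef_pos: [0.5111, 0.2313, 0.1111]
tcp_rot: [0.298, 0.955, -0.0, -0.0]
contact_force: [-0.4, 0.6, -0.8]
opening: 0.406
```

```bash
python3 err.py .5112 .2309 .105
```

```text
t 13.5 pos [0.5111 0.2313 0.1111] yawx 145.31 zax [-0. -0. -1.] units [-0.009 -0.008  0.205] F [-0.4  0.6 -0.8] T [-0.01  0.02  0.  ] open 34.7
```

Request:
{"name": "send_rows", "arguments": {
  "translation": [
    [0,0,0.04],
    [0,0,0.04],
    [0,0,0.03],
    [0,0,0]
  ],
  "rotation": [
    [0,0,0],
    [0,0,0],
    [0,0,0],
    [0,0,0]
  ],
  "grip": [20,20,20,20]
}}

```text
time: 14.0
eef_pos: [0.5111, 0.2313, 0.1079]
tcp_rot: [0.298, 0.955, -0.0, -0.0]
contact_force: [-0.4, -0.4, -0.4]
opening: 0.4
```

Request:
{"name": "send_rows", "arguments": {
  "translation": [
    [0,0,0.03],
    [0,0,0]
  ],
  "rotation": [
    [0,0,0],
    [0,0,0]
  ],
  "grip": [20,20]
}}

```text
time: 14.25
eef_pos: [0.5112, 0.2313, 0.1071]
tcp_rot: [0.298, 0.955, -0.0, -0.0]
contact_force: [-0.3, 0.2, -0.0]
opening: 0.407
```

```bash
python3 err.py .5112 .2309 .105
```

```text
t 14.25 pos [0.5112 0.2313 0.1071] yawx 145.31 zax [-0. -0. -1.] units [-0.008 -0.011  0.069] F [-0.3  0.2 -0. ] T [ 0.03 -0.01 -0.01] open 34.8
```

Request:
{"name": "send_rows", "arguments": {
  "translation": [
    [0,0,0.03],
    [0,0,0]
  ],
  "rotation": [
    [0,0,0],
    [0,0,0]
  ],
  "grip": [20,20]
}}

```text
time: 14.5
eef_pos: [0.5112, 0.2313, 0.1061]
tcp_rot: [0.298, 0.955, -0.0, -0.0]
contact_force: [0.7, -0.3, -0.2]
opening: 0.405
```

Request:
{"name": "send_rows", "arguments": {
  "translation": [
    [0,0,0.02],
    [0,0,0]
  ],
  "rotation": [
    [0,0,0],
    [0,0,0]
  ],
  "grip": [20,20]
}}

```text
time: 14.75
eef_pos: [0.5112, 0.2314, 0.1056]
tcp_rot: [0.298, 0.955, -0.0, -0.0]
contact_force: [-0.3, -0.6, 0.0]
opening: 0.405
```

Request:
{"name": "send_rows", "arguments": {
  "translation": [
    [0,0,0.02],
    [0,0,0]
  ],
  "rotation": [
    [0,0,0],
    [0,0,0]
  ],
  "grip": [20,20]
}}

```text
time: 15.0
eef_pos: [0.5113, 0.2314, 0.1055]
tcp_rot: [0.298, 0.955, 0.0, 0.0]
contact_force: [-0.5, 0.2, 2.0]
opening: 0.401
```

The knob is home: contact came at TCP z = 0.1055, as predicted. Next I'll press it in against the spring.

Request:
{"name": "send_rows", "arguments": {
  "translation": [
    [0,0,0.03],
    [0,0,0.03],
    [0,0,0]
  ],
  "rotation": [
    [0,0,0],
    [0,0,0],
    [0,0,0]
  ],
  "grip": [20,20,20]
}}

```text
time: 15.38
eef_pos: [0.5113, 0.2314, 0.1036]
tcp_rot: [0.298, 0.955, 0.0, 0.0]
contact_force: [-1.9, -0.7, 4.8]
opening: 0.404
```

Request:
{"name": "send_rows", "arguments": {
  "translation": [
    [0,0,0.03],
    [0,0,0.03],
    [0,0,0]
  ],
  "rotation": [
    [0,0,0],
    [0,0,0],
    [0,0,0]
  ],
  "grip": [20,20,20]
}}

```text
time: 15.75
eef_pos: [0.5114, 0.2314, 0.1019]
tcp_rot: [0.298, 0.955, 0.0, 0.0]
contact_force: [-2.1, -0.2, 6.2]
opening: 0.404
```

```bash
python3 err.py .5112 .2313 .101
```

```text
t 15.75 pos [0.5114 0.2314 0.1019] yawx 145.31 zax [ 0.  0. -1.] units [ 0.004 -0.006  0.03 ] F [-2.1 -0.2  6.2] T [-0.06  0.39  0.03] open 34.5
```

Request:
{"name": "send_rows", "arguments": {
  "translation": [
    [0.011,-0.008,0.02],
    [0,0,0.02],
    [0,0,0]
  ],
  "rotation": [
    [0,0,0],
    [0,0,0],
    [0,0,0]
  ],
  "grip": [20,20,20]
}}

```text
time: 16.12
eef_pos: [0.5114, 0.2314, 0.1011]
tcp_rot: [0.298, 0.955, 0.0, 0.001]
contact_force: [-2.3, -0.8, 6.9]
opening: 0.406
```

```bash
python3 err.py .5112 .2313 .101; python3 - <<'E'
from h import *
s=cam("side"); cv2.imwrite("pics/c6.png",cv2.resize(s["image"][122:162,226:276],None,fx=14,fy=14,interpolation=2))
E
python3 err.py .5112 .2313 .101
```

```text
t 16.125 pos [0.5114 0.2314 0.1011] yawx 145.31 zax [ 0.001  0.    -1.   ] units [ 0.003 -0.005  0.002] F [-2.3 -0.8  6.9] T [-0.17  0.38  0.03] open 34.6
t 16.175 pos [0.5114 0.2314 0.1011] yawx 145.32 zax [ 0.001  0.    -1.   ] units [ 0.002 -0.006  0.003] F [-2.5 -0.2  6.5] T [-0.15  0.38  0.03] open 34.5
```

View pics/c6.png

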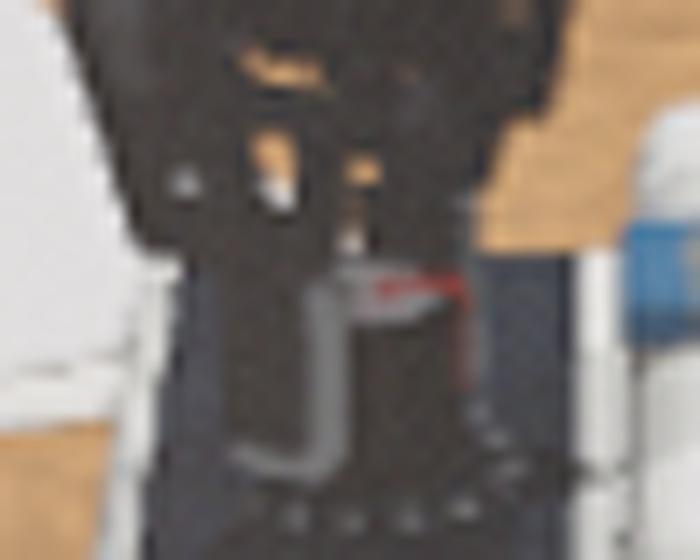

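Request:
{"name": "send_rows", "arguments": {
  "translation": [
    [0,0,0.015],
    [0,0,0],
    [0,0,0],
    [0,0,0]
  ],
  "rotation": [
    [0,0,0],
    [0,0,0],
    [0,0,0],
    [0,0,0]
  ],
  "grip": [20,20,20,20]
}}

```text
time: 16.68
eef_pos: [0.5114, 0.2314, 0.1007]
tcp_rot: [0.298, 0.955, 0.0, 0.001]
contact_force: [-2.3, -0.8, 6.5]
opening: 0.401
```

```bash
python3 err.py .5112 .2313 .101; python3 -c "
from plant import ticket; print(ticket.sign_off())"
```

```text
t 16.675 pos [0.5114 0.2314 0.1007] yawx 145.32 zax [ 0.001  0.    -1.   ] units [ 0.003 -0.005 -0.01 ] F [-2.3 -0.8  6.5] T [-0.21  0.35  0.01] open 34.2
the job is handed in; nothing more can be done
None
```

I picked up the knob, turned it about 125° to match the shaft's flat, slid it fully home and pressed it in. I handed the job in at 16.7 s with the knob still held pressed.

- **Fit:** the knob went down over the full shaft depth with at most about 2 N of side force and almost no vertical force. It met the bore end at tool (TCP) height 0.1055 m, where I expected it. That is clear evidence that the flats match.
- **Press:** the tool is now at 0.1007 m, so the shaft is in by about 4.8 mm of its 5 mm. This is worked out from the tool height, because there is no direct reading of the joint.
- **Checks that disagreed:**
  - The upward spring force read 6.5–6.9 N, slightly below the roughly 7.8 N that 4.8 mm should give. It also did not rise over the last 0.4 mm. The true press may therefore be a little less, perhaps 4 mm or more.
  - A steady side force of about 2 N remains on the knob. A small correction did not remove it.
- **Shaft angle:** the two cameras did not agree well, giving about 15° from the top and about 0–5° from the side. I used about 11°, and it went on without catching.
- **Bottles and carton:** I kept clear of them, carrying the knob over one bottle at a safe height, and saw no sign of contact. I did not photograph them again at the end.

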